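Slide the drip grate into its well and stand the bottle on it

ROBOT

A 7-joint arm with a two-finger parallel gripper is mounted at the origin on the work surface. World frame = base frame: x ahead of the robot, y to its left, z up, the work surface at z = 0. Lengths are in m, angles in degrees, forces in N, time in s.
With the tool pointing down it reaches from about 0.425 to 0.8 m from the base axis. Payload 8.3 kg.
Tool frame: the origin (TCP) lies at the very end of the fingers, on their centre line; the grasp point (between the pads) lies 19 mm behind it (env.tcp_to_grasp is the distance from the TCP to the grasp point, in m); z points along the fingers, y is the line along which they close (so a half turn about z gives the same grasp; the last joint's range is limited). The gripper opens to 85 mm and grips with 20 to 120 N. Pads are 22 mm wide; open, the fingers measure 114 mm over their backs; the gripper's body (76 mm by 85 mm) begins 54 mm behind the grasp point. The pads swing forward as they close: fully open they stand 13 mm farther back than shut.
Start: joints at [62.401, 21.967, 0.94, 78.501, -0.361, 79.538, -2.664], TCP at [0.254, -0.571, 0.208] pointing down, gripper open.
Joint ranges: [-169.22, 169.22], [-14.56, 117.87], [-87.37, 89.26], [10.42, 133.3], [-82.24, 262.24], [0.94, 117.77], [-172.7, 172.7]. Speed limits (degrees/s): [136.94, 136.94, 172.46, 172.46, 180, 180, 180].

INTERFACE

Orientations are given as a 3x3 rotation matrix whose columns are the frame's x, y, z axes.
In Python, from rig import env gives the robot as it stands.
- The arm moves only by the shell command python3 -m crank 'ROWS' [FORCE]. ROWS is JSON, a list of rows, each a list of 7 numbers: the shift along the world's x, y, z in cm, then the turn, a rotation vector about the world's x, y, z in degrees, then the opening, from -1 (shut) to 1 (fully open), so that 0 is half open. A call has 1 to 5 rows; each row is the pose to reach, as a shift and turn from the pose commanded when the call began; what a row does not reach only later rows make up. A row lasts 1/8 s, in which the tool goes at most 62.5 mm and 10.7 degrees, less where a joint would pass 70% of its speed; a pose out of reach is approached as far as the arm can. A call with a gripper value outside its range is refused whole. The fingers move at their own pace and stop on an object; FORCE is the grip in N (left out, the last holds). Time passes only in rows, so rows that repeat a pose let the fingers close. It gives the time, the measured TCP pose, the force, the opening and the grip force at its end, in the units of the state.
- env.get_obs(): the state, without advancing time (a new reading comes with each control period).
- env.grab_frame(name): name is "scene" or "top" or "wrist"; returns the picture (420x560x3 uint8, blue, green, red); there is no depth.
- env.camera_info(name): a dict with "camera_matrix" (3x3 intrinsics, pixels), "D" ([k1, k2, p1, p2, k3] as OpenCV has them; the pictures are not rectified), "R" (3x3) and "t" (3): a world point X has camera coordinates R X + t; the wrist camera has in their place "tool_from_camera" (4x4, takes a point from camera to tool coordinates, whose origin is the TCP and whose axes are the flange's). Camera axes: x right, y down, z forward; pixel columns grow to the right and rows downward; lengths in m; the calibration is good to about 2 mm. A picture is of the moment at which its call begins: read the wrist's pose just before it. camera_info takes no time and is no camera call.
- env.job_done(): hands the job in; it is judged then, once.
Trained networks look in the newest picture that a camera, given by its name, has taken for a name from the list of things; names that differ only in an ending like _2 or _b are one class to them, and where a whole thing is asked for, a point or a joint stands for the part that bears it (a point fixed in the world has none). Each returns a list of dicts, best first, with "score" (0 to 1); they miss things now and then, are a little off and sometimes report something else, mostly with a low value. They report only what shows in the picture. A call takes as long as a camera call. They do not tell look-alikes from the thing itself.
- env.trace(camera, target): "pixels" (420x560 bool, what is visible of it) and "extent" ([left, top, right, bottom] in pixels, round what is visible of it).
The state is a dict: "t": time; "joint_pos": joint angles; "joint_velocities": joint speeds; "effort": joint torques, N m; "tool_pos": TCP position; "orientation": TCP orientation; "contact_force": force on the tool from outside, world axes, zero at the start; "moment": the same for the moment, N m; "finger_gap": opening from 0.0 (shut) to 1.0 (fully open); "grip_force": force on a finger pad.
Only numpy, scipy, OpenCV 4.12 (cv2) and the standard library are available. Lean on these libraries where they do the work, as an engineer would, in place of code of your own. Each camera call takes 0.05 s, during which the arm holds its last target. There are 200 camera calls.

TASK

Get the pouring station ready: slide the steel drip grate along its channel, without lifting it off the deck and without forcing it, until it drops into the shallow well and lies flush all round. Then gently stand the short stubby bottle upright in the middle of the grate's clear area, let go of it and leave everything else as it is.

Things in the scene. Friction and masses are not known exactly. Their poses are not given: they have to be found in the camera images.
- station: Fixed low steel channel, 123 x 450 x 28 mm, lying left-right in front of the robot, turned up to 0.2 rad. Origin on the table at its middle; y runs along it (roughly to the robot's left), z up. Its deck, top 16 mm above the table, holds one shallow well. Pushing the grate against it with a steady 20 N or more, or pressing with 40 N, is forcing it; sliding takes 1 to 4 N.
- deck_zone (a point): Middle of the deck, at deck height, station's axes; 10 mm to -y of the station's origin. The deck is 350 mm long (175 mm to either side of this point). Two side rails, 10 mm wide, 12 mm higher than the deck, stand 103 mm apart and guide the grate sideways; end blocks as high as the rails close the channel, 40 mm long at -y and 60 mm at +y.
- mount (a joint): How far (m) the deck plate has been pushed along the channel to +y on its stiff rubber mounts: 0 at rest, 1 mm for each 10 N of steady push (it follows in about 0.15 s) and springs back. It says nothing of where the well is. Pushed over 2 mm, it is being forced.
- well_zone (a point): Fixed point on the station, at deck height: the MEAN place of the well's middle, not the real one. The deck plate is clamped anywhere, so the well's middle lies up to 35 mm to -y or +y of here: feel or look for it. Well: 114 mm along y, full width between the rails, 6 mm deep, square edges, floor 10 mm above the table. The plate gives at most 2 mm when pushed gently.
- grate: Loose slotted steel plate, 100 (x) x 110 (y) x 6 mm, 0.28 to 0.46 kg, lying on the deck on the -y side of the well, axes as the station's; slide it to +y. Origin: centre of underside, 16 mm above the table on the deck, 10 mm once home (top flush with the deck). Given slack to tip, it drops in by its own weight; pushed on, it stops hard against the well's far edge.
- grate_grip (a point): On the mid-plane of the grate's upright steel grip plate, 30 mm above the grate's underside, 42 mm to -y of its centre; grate's axes. The grip plate is 60 mm long (x), 12 mm thick (y) and 35 mm tall above the flat top, i.e. ends 11 mm above this point; it can be pinched or loosely straddled from above.
- grate_stand (a point): Point on the grate's flat top, 6 mm above its underside, 14 mm to +y of its centre: the middle of the clear area where the bottle is to stand. Grate's axes.
- stubby: The short stubby amber bottle, 190 mm tall, body 62 mm in diameter up to 105 mm, shoulder to 148 mm, straight neck 28 mm in diameter from 148 to 186 mm; about 0.4 kg, standing upright on the table on the robot's left. Origin at the centre of its underside, z up. The two other loose amber bottles are taller.
- tall0: Bystander: tall amber bottle, 260 mm, 66 mm in diameter, origin at the centre of its underside. Leave it.
- tall1: Bystander: second tall amber bottle, 260 mm, 66 mm in diameter, origin at the centre of its underside. Leave it.
- tumbler0: Bystander: glass tumbler, 76 mm in diameter at the rim, 95 mm tall, origin at the centre of its underside. Leave it.
- tumbler1: Bystander: another such tumbler, right of the channel. Leave it.
- shaker: Bystander: steel salt shaker, 32 mm in diameter, 70 mm tall, standing on the channel's +y end block; origin at the centre of its underside. Leave it.
- spoon: Bystander: spoon lying on the table between robot and channel, origin under its middle. Leave it.
Things that resemble listed ones, but are neither listed nor needed, are in the scene too. Leave any black look-alike of the grate alone.

How it is judged:
By the outcome, as a careful person would: the job done as asked, in the order asked, and still so for the second after the job is handed in, with the robot touching nothing.
It also fails if it takes over 72 s, if anything falls off the work surface, if the arm or the gripper's body presses on something with over 40 N, if the wrist force passes 120 N, or if a joint passes its speed limit or range.

## Working session

There is one attempt and no reset: what is moved stays moved. The work goes in short steps, Python scripts to look and compute and a shell command to move; the robot and the scene stay as the last step left them, time stands still between calls to the robot, and variables do not carry over. Pictures are saved under pics/ and viewed, at most 10 in all, crops included, and the job is handed in when it is done.

```bash
mkdir -p pics; ls; cat > h.py <<'E'
import numpy as np,cv2
from rig import env
def pix2z(cam,uv,z):
    c=env.camera_info(cam);K=np.array(c["camera_matrix"]);D=np.array(c["D"])
    if "R" in c: R=np.array(c["R"]);t=np.array(c["t"])
    else:
        o=env.get_obs();T=np.eye(4);T[:3,:3]=o["orientation"];T[:3,3]=o["tool_pos"]
        M=np.linalg.inv(T@np.array(c["tool_from_camera"]));R=M[:3,:3];t=M[:3,3]
    p=cv2.undistortPoints(np.array(uv,float).reshape(-1,1,2),K,D).reshape(-1,2)
    d=np.c_[p,np.ones(len(p))]@R; C=-R.T@t
    return C+d*((z-C[2])/d[:,2])[:,None]
E
python3 - <<'E'
from h import *
a=env.grab_frame("scene");b=env.grab_frame("top")
cv2.imwrite("pics/s0.png",a);cv2.imwrite("pics/t0.png",b)
for n in ["stubby","grate","station","shaker","tall0","tumbler0","spoon"]:
    for c in ["scene","top"]:
        for r in env.trace(c,n): print(n,c,round(r["score"],2),r["extent"], np.argwhere(r["pixels"]).mean(0)[::-1].round())
for c in ["scene","top"]:
    i=env.camera_info(c);print(c,(-np.array(i["R"]).T@np.array(i["t"])).round(3))
E
```

```text
pics
stubby scene 0.87 [317.6, 123.1, 341.1, 169.3] [330. 150.]
stubby top 0.77 [182.2, 210.8, 202.7, 231.4] [192. 221.]
stubby top 0.49 [337.8, 134.8, 356.2, 160.0] [343. 148.]
grate scene 0.66 [236.8, 153.0, 276.2, 183.8] [257. 169.]
grate scene 0.59 [94.3, 260.1, 144.7, 302.6] [118. 280.]
grate scene 0.56 [210.4, 234.0, 256.6, 273.3] [232. 253.]
grate top 0.96 [334.1, 194.8, 365.8, 228.6] [351. 210.]
grate top 0.88 [353.2, 242.4, 392.3, 287.1] [372. 264.]
grate top 0.85 [232.2, 254.9, 272.7, 294.5] [252. 275.]
station scene 0.73 [193.9, 185.2, 321.7, 288.3] [262. 232.]
station scene 0.68 [147.1, 281.3, 173.5, 317.6] [162. 298.]
shaker scene 0.62 [300.2, 182.5, 310.8, 202.7] [306. 192.]
shaker top 0.44 [246.9, 199.1, 257.5, 207.0] [253. 203.]
tall0 scene 0.8 [338.7, 76.8, 365.0, 142.4] [354. 113.]
tall0 scene 0.79 [363.8, 128.8, 388.6, 193.8] [377. 167.]
tall0 top 0.91 [170.3, 148.6, 202.9, 175.9] [186. 163.]
tall0 top 0.65 [111.3, 223.5, 150.4, 241.6] [131. 233.]
tumbler0 scene 0.72 [150.3, 279.7, 175.1, 317.5] [163. 298.]
tumbler0 scene 0.68 [271.4, 264.6, 303.1, 295.8] [286. 280.]
tumbler0 top 0.89 [414.7, 198.4, 445.4, 222.6] [429. 213.]
tumbler0 top 0.71 [334.2, 136.7, 356.6, 159.7] [343. 148.]
spoon scene 0.5 [219.5, 182.2, 265.9, 206.5] [239. 192.]
spoon top 0.7 [328.5, 197.1, 368.0, 222.6] [349. 211.]
spoon top 0.68 [283.9, 228.9, 301.6, 287.3] [292. 264.]
scene [ 1.17  -0.693  1.186]
top [0.455 0.026 1.56 ]
```

View pics/s0.png

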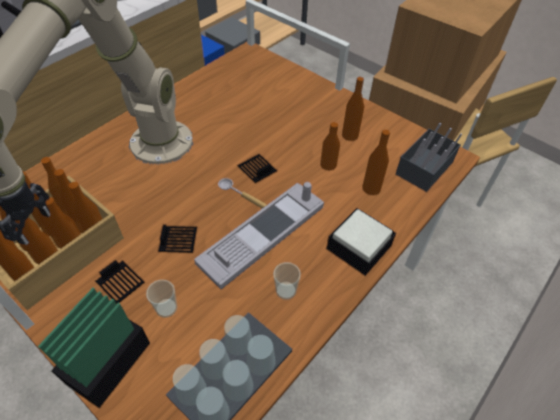

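View pics/t0.png

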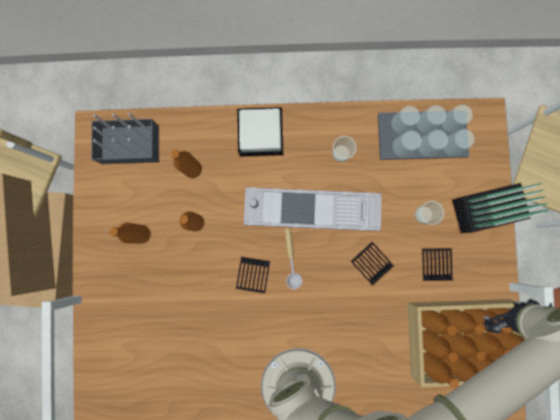

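The top view shows the station at (313,210), with the steel grate at (351,211) and the dark well at (298,208). Three black look-alikes lie off the channel at (252,275), (372,264) and (437,264). Three loose amber bottles show at (186,163), (131,233) and (192,221). The last is clearly the shortest, so it's the stubby. I'll confirm with one crop and measure.

```bash
python3 - <<'E'
from h import *
b=cv2.imread("pics/t0.png");c=b[140:250,105:395]
cv2.imwrite("pics/t0c.png",cv2.resize(c,None,fx=2.7,fy=2.7,interpolation=cv2.INTER_CUBIC))
r=env.trace("scene","stubby")[0]
l,t,rr,bo=r["extent"]
# stubby fit: base centre (x,y) so that projected vertical axis silhouette matches in both cams
from scipy.optimize import least_squares
def proj(cam,P):
    i=env.camera_info(cam);return cv2.projectPoints(np.array(P,float),cv2.Rodrigues(np.array(i["R"]))[0],np.array(i["t"]),np.array(i["camera_matrix"]),np.array(i["D"]))[0].reshape(-1,2)
a=np.linspace(0,2*np.pi,40)
def bottle(x,y): return np.vstack([np.c_[x+q*np.cos(a),y+q*np.sin(a),0*a+z] for q,z in((.031,0),(.031,.105),(.014,.148),(.014,.19))])
def ext(cam,x,y): p=proj(cam,bottle(x,y));return np.r_[p.min(0),p.max(0)]
for cam,e in (("scene",r["extent"]),("top",[182.2,210.8,202.7,231.4])):
    s=least_squares(lambda v:ext(cam,*v)-e,[.5,.4]);print(cam,s.x.round(4),s.fun.round(1))
g=cv2.cvtColor(c,cv2.COLOR_BGR2GRAY)
E
```

```text
scene [0.5471 0.3281] [ 1.6 -1.4 -1.5  1.4]
top [0.546  0.3229] [-2.6 -0.1  3.   0.1]
```

View pics/t0c.png

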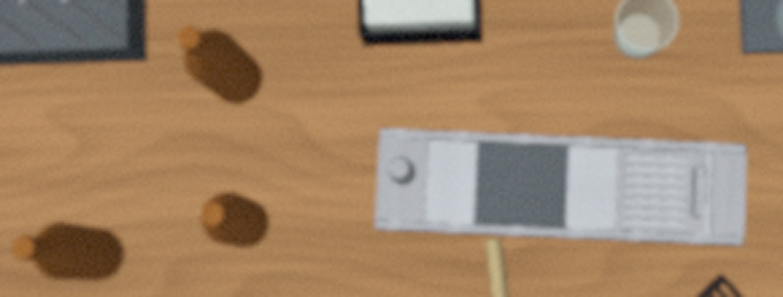

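The crop confirms the stubby at crop (235,220), the steel grate with its grip plate at (697,190), the well between x=477 and 567, and the shaker on the +y end block at (401,170).

```bash
python3 - <<'E'
from h import *
f=lambda u:np.array(u)/2.7+[105,140]
C=pix2z("top",[f(u) for u in((379,130),(746,146),(743,243),(375,229))],.028)
print(C.round(4)); o=C.mean(0); ey=((C[0]+C[3])-(C[1]+C[2]));L=np.linalg.norm(ey)/2;ey/=np.linalg.norm(ey);ex=np.array([ey[1],-ey[0],0])
print("origin",o.round(4),"len",L,"yaw",np.degrees(np.arctan2(-ey[0],ey[1])))
for n,u,z in(("well+",(477,185),.016),("well-",(567,188),.016),("slot+",(618,190),.022),("grip",(697,192),.057),("grate-",(713,192),.022)):
    p=pix2z("top",[f(u)],z)[0];print(n,p.round(4),"along",((p-o)@ey).round(4),"acr",((p-o)@ex).round(4))
print(np.degrees(np.arctan2(ex[1],ex[0])))
ob=env.get_obs();print(ob["t"],ob["tool_pos"],np.array(ob["orientation"]).round(3),ob["finger_gap"])
c=env.camera_info("wrist");print(np.array(c["tool_from_camera"]).round(3))
E
```

```text
[[ 0.6531  0.1532  0.028 ]
 [ 0.6201 -0.2964  0.028 ]
 [ 0.5014 -0.2872  0.028 ]
 [ 0.5316  0.1608  0.028 ]]
origin [ 0.5766 -0.0674  0.028 ] len 0.4499004490245653 yaw -4.02516593009919
well+ [0.5828 0.0348 0.016 ] along 0.1024 acr -0.001
well- [ 0.5759 -0.0759  0.016 ] along -0.0085 acr -0.0001
slot+ [ 0.5711 -0.1379  0.022 ] along -0.0707 acr -0.0005
grip [ 0.5633 -0.2288  0.057 ] along -0.162 acr -0.0019
grate- [ 0.5652 -0.2544  0.022 ] along -0.1874 acr 0.0018
-4.02516593009919
0.85 [ 0.25420236 -0.57098577  0.20822226] [[ 0.914  0.407  0.   ]
 [ 0.407 -0.914 -0.   ]
 [ 0.     0.    -1.   ]] 0.999351193970517
[[-0.001 -0.955 -0.297  0.076]
 [ 1.    -0.002  0.001  0.001]
 [-0.001 -0.297  0.955 -0.166]
 [ 0.     0.     0.     1.   ]]
```

```bash
python3 -m crank '[[0,0,6,0,0,0,1],[0,0,12,0,0,0,1],[4,4,13,0,0,-9,1],[8,8,13,0,0,-18,0.5],[12,12,13,0,0,-28,0]]'; python3 -m crank '[[4,4,0,0,0,0,0],[8,8,-3,0,0,0,0],[12,12,-7,0,0,0,0],[15,16,-12,0,0,0,0],[18.9,22.2,-15,0,0,0,0]]'; python3 -m crank '[[0,0,0,0,0,0,0],[0,0,0,0,0,0,0],[0,0,0,0,0,0,0],[0,0,0,0,0,0,0]]'
python3 - <<'E'
from h import *
o=env.get_obs();print(np.array(o["orientation"]).round(3),o["contact_force"])
w=env.grab_frame("wrist");cv2.imwrite("pics/w1.png",w)
for r in env.trace("wrist","grate"):print(r["score"],r["extent"])
E
```

```text
t: 1.48
tool_pos: [0.3753, -0.4497, 0.3385]
orientation: [[0.997, -0.076, 0.001], [-0.076, -0.997, -0.0], [0.001, 0.0, -1.0]]
contact_force: [1.1, -0.5, -0.0]
finger_gap: 0.605
grip_force: 0.0
t: 2.1
tool_pos: [0.5472, -0.2526, 0.1999]
orientation: [[0.997, -0.072, -0.002], [-0.072, -0.997, 0.0], [-0.002, -0.0, -1.0]]
contact_force: [0.4, -0.3, 0.0]
finger_gap: 0.502
grip_force: 0.0
t: 2.6
tool_pos: [0.5472, -0.2546, 0.203]
orientation: [[0.997, -0.072, 0.001], [-0.072, -0.997, -0.001], [0.001, 0.001, -1.0]]
contact_force: [0.6, 0.0, -0.6]
finger_gap: 0.498
grip_force: 0.0
[[ 0.997 -0.072  0.001]
 [-0.072 -0.997 -0.001]
 [ 0.001  0.001 -1.   ]] [ 0.63884347  0.01905181 -0.57466829]
0.68 [1.0, 108.0, 312.7, 222.2]
0.65 [232.9, 243.4, 332.7, 353.5]
0.64 [0.0, 299.4, 38.4, 369.7]
0.61 [160.7, 118.3, 268.3, 214.1]
0.56 [415.7, 252.0, 506.8, 347.1]
```

View pics/w1.png

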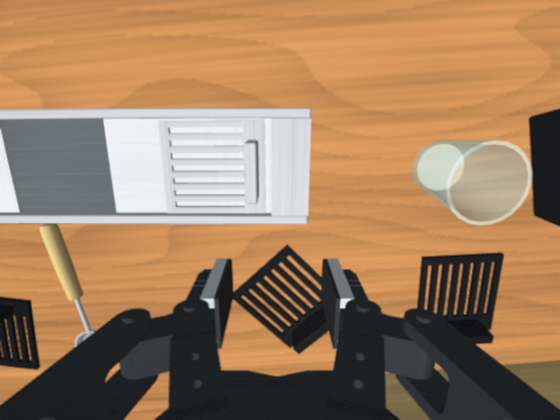

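The wrist view shows the grip plate at (251,172), the grate spanning x of about 162 to 267, the well's near edge at about (111,168), its far edge at about (8,165), and the channel end at x=309.

```bash
python3 - <<'E'
from h import *
P={}
for n,u,z in(("gripA",(250,142),.057),("gripB",(252,204),.057),("grate+A",(161,122),.022),("grate+B",(166,214),.022),("grate-A",(267,120),.022),("grate-B",(267,214),.022),("nearA",(104,119),.016),("nearB",(116,212),.016),("farA",(2,120),.016),("farB",(16,212),.016),("endA",(310,109),.028),("endB",(308,221),.028),("railA",(20,110),.028),("railB",(20,222),.028)):
    P[n]=pix2z("wrist",[u],z)[0]
ex0=P["endA"]-P["endB"]
ey=(P["railA"]+P["railB"]-P["endA"]-P["endB"]);ey/=np.linalg.norm(ey);ex=np.array([ey[1],-ey[0],0])
print("yaw",np.degrees(np.arctan2(-ey[0],ey[1])))
o=(P["endA"]+P["endB"])/2+.225*ey;print("origin",o)
for n,p in P.items():print(n,p.round(4),((p-o)@ey).round(4),((p-o)@ex).round(4))
E
```

```text
yaw -4.124576573943103
origin [ 0.57967839 -0.06575893  0.028     ]
gripA [ 0.5969 -0.2335  0.057 ] -0.166 0.0292
gripB [ 0.5365 -0.2296  0.057 ] -0.1666 -0.0313
grate+A [ 0.621 -0.141  0.022] -0.0721 0.0467
grate+B [ 0.5223 -0.1293  0.022 ] -0.0675 -0.0527
grate-A [ 0.6148 -0.25    0.022 ] -0.1812 0.0483
grate-B [ 0.5141 -0.2418  0.022 ] -0.1803 -0.0528
nearA [ 0.6288 -0.0794  0.016 ] -0.0101 0.05
nearB [ 0.5271 -0.0702  0.016 ] -0.0083 -0.0521
farA [0.637  0.0309 0.016 ] 0.1005 0.0503
farB [0.5356 0.0467 0.016 ] 0.109 -0.052
endA [ 0.6224 -0.2938  0.028 ] -0.2244 0.059
endB [ 0.5046 -0.2865  0.028 ] -0.2256 -0.059
railA [ 0.6445 -0.001   0.028 ] 0.0693 0.06
railB [0.5268 0.0353 0.028 ] 0.0969 -0.06
```

```bash
python3 -m crank '[[2,2.3,-4,0,0,0,0],[2,2.3,-9,0,0,0,0],[2,2.3,-11,0,0,0,0],[2,2.3,-11,0,0,0,0]]'
```

```text
t: 3.2
tool_pos: [0.5662, -0.23, 0.0904]
orientation: [[0.998, -0.07, -0.003], [-0.07, -0.998, 0.001], [-0.003, -0.001, -1.0]]
contact_force: [0.6, 0.2, 0.2]
finger_gap: 0.499
grip_force: 0.0
```

```bash
python3 -m crank '[[0,-0.1,-2.5,0,0,0,0],[0,-0.1,-4.5,0,0,0,0],[0,-0.1,-5.4,0,0,0,0],[0,-0.1,-5.4,0,0,0,-0.3],[0,-0.1,-5.4,0,0,0,-0.3]]'
python3 - <<'E'
from h import *
w=env.grab_frame("wrist");cv2.imwrite("pics/w2.png",w)
E
```

```text
t: 3.82
tool_pos: [0.5684, -0.2314, 0.0396]
orientation: [[0.998, -0.07, 0.002], [-0.07, -0.998, -0.001], [0.002, 0.0, -1.0]]
contact_force: [0.9, 0.3, 0.2]
finger_gap: 0.352
grip_force: 0.0
```

View pics/w2.png

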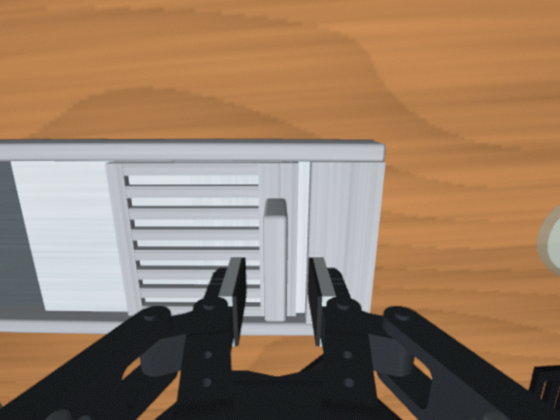

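The grip plate at (275,260) is centred between the pads. Now I'll push it toward +y.

```bash
python3 -m crank '[[0,0.5,-0.4,0,0,0,-0.3],[0.1,1.2,-0.4,0,0,0,-0.3],[0.18,2.4,-0.4,0,0,0,-0.3],[0.27,3.7,-0.4,0,0,0,-0.3],[0.36,5,-0.4,0,0,0,-0.3]]';python3 -m crank '[[0.1,1.3,0,0,0,0,-0.3],[0.19,2.6,0,0,0,0,-0.3],[0.28,3.9,0,0,0,0,-0.3],[0.36,5,0,0,0,0,-0.3],[0.4,5.5,0,0,0,0,-0.3]]'
```

```text
t: 4.5
tool_pos: [0.5713, -0.1796, 0.0343]
orientation: [[0.998, -0.069, 0.0], [-0.069, -0.998, 0.0], [0.0, -0.0, -1.0]]
contact_force: [0.9, 0.6, 0.1]
finger_gap: 0.349
grip_force: 0.0
t: 5.12
tool_pos: [0.5753, -0.125, 0.0342]
orientation: [[0.998, -0.069, 0.0], [-0.069, -0.998, 0.0], [0.0, -0.0, -1.0]]
contact_force: [0.6, 0.2, 0.9]
finger_gap: 0.35
grip_force: 0.0
```

```bash
python3 -m crank '[[0.07,1,0,0,0,0,-0.3],[0.14,2,0,0,0,0,-0.3]]'
python3 - <<'E'
from h import *
w=env.grab_frame("wrist");cv2.imwrite("pics/w3.png",w)
E
```

```text
t: 5.38
tool_pos: [0.5766, -0.1057, 0.0342]
orientation: [[0.998, -0.07, 0.0], [-0.07, -0.998, 0.0], [0.0, -0.0, -1.0]]
contact_force: [0.4, 0.4, -0.5]
finger_gap: 0.351
grip_force: 0.0
```

View pics/w3.png

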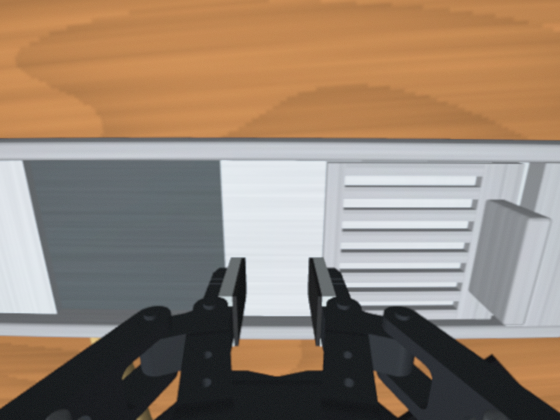

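The grate stayed behind: its front edge is at x=325 and the grip plate at (515,260), while the pads are over the bare deck. I'll measure why.

```bash
python3 - <<'E'
from h import *
o=np.array([.5793,-.0658,0]);a=np.radians(4.1);ey=np.array([np.sin(a),np.cos(a),0]);ex=np.array([ey[1],-ey[0],0])
ob=env.get_obs();tp=ob["tool_pos"];print("tcp along",(tp-o)@ey,(tp-o)@ex,ob["contact_force"])
for n,u,z in(("near",(221,162),.016),("near",(226,315),.016),("g+",(327,163),.022),("g+",(322,318),.022),("g-",(527,163),.022),("plateTopL",(487,200),.057),("plateTopR",(548,220),.057),("plateTopbot",(525,325),.057),("base",(470,290),.022),("base",(487,200),.022)):
    p=pix2z("wrist",[u],z)[0];print(n,p.round(4),((p-o)@ey).round(4),((p-o)@ex).round(4))
E
```

```text
tcp along -0.03786541547969955 0.0001886399856227223 [-0.69997819  1.09964872  0.62095558]
near [ 0.6271 -0.0763  0.016 ] -0.007 0.0484
near [ 0.5269 -0.0674  0.016 ] -0.0053 -0.0522
g+ [ 0.6233 -0.1351  0.022 ] -0.066 0.0489
g+ [ 0.5245 -0.1297  0.022 ] -0.0676 -0.0501
g- [ 0.616  -0.2466  0.022 ] -0.1777 0.0495
plateTopL [ 0.6071 -0.2034  0.057 ] -0.1353 0.0376
plateTopR [ 0.5952 -0.2343  0.057 ] -0.1669 0.0279
plateTopbot [ 0.5367 -0.2328  0.057 ] -0.1696 -0.0305
base [ 0.5378 -0.2228  0.022 ] -0.1596 -0.0302
base [ 0.596  -0.2263  0.022 ] -0.1589 0.0281
```

```bash
python3 - <<'E'
import cv2
w=cv2.imread("pics/w3.png")[130:350,220:560];a=cv2.resize(w,None,fx=2.2,fy=2.2,interpolation=cv2.INTER_CUBIC);cv2.imwrite("pics/w3c.png",a)
E
```

```text
(no output)
```

View pics/w3c.png

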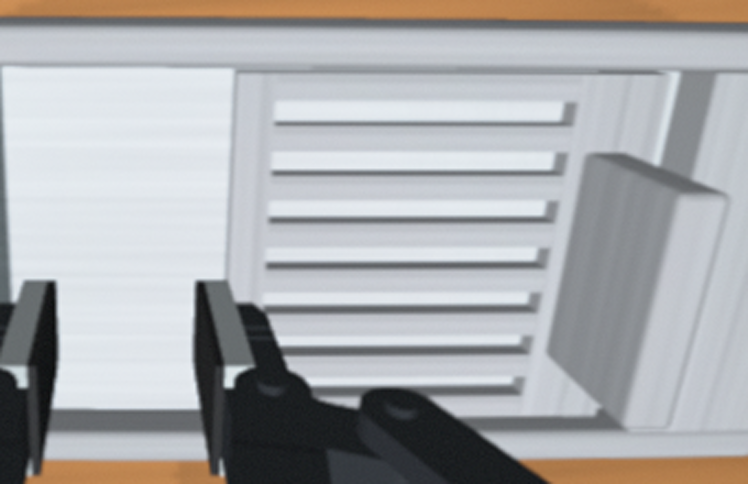

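```bash
python3 - <<'E'
from h import *
c=env.camera_info("wrist");K=np.array(c["camera_matrix"]);M=np.linalg.inv(np.array(c["tool_from_camera"]));print(K.round(1),c["D"])
for y in(-.015,.015):
  for z in(0,-.005,-.01,-.02,-.03,-.04):
    p=[[0.011,y,z],[-.011,y,z]];print(y,z,cv2.projectPoints(np.array(p),cv2.Rodrigues(M[:3,:3])[0],M[:3,3],K,np.array(c["D"]))[0].reshape(-1,2).round().tolist())
E
```

```text
[[326.9   0.  276.7]
 [  0.  326.9 211.7]
 [  0.    0.    1. ]] [-0.02845221  0.          0.          0.          0.        ]
-0.015 0 [[248.0, 235.0], [249.0, 272.0]]
-0.015 -0.005 [[247.0, 239.0], [248.0, 276.0]]
-0.015 -0.01 [[246.0, 242.0], [247.0, 280.0]]
-0.015 -0.02 [[244.0, 250.0], [246.0, 290.0]]
-0.015 -0.03 [[242.0, 259.0], [244.0, 301.0]]
-0.015 -0.04 [[240.0, 269.0], [242.0, 314.0]]
0.015 0 [[303.0, 235.0], [302.0, 272.0]]
0.015 -0.005 [[304.0, 239.0], [303.0, 276.0]]
0.015 -0.01 [[304.0, 242.0], [303.0, 280.0]]
0.015 -0.02 [[306.0, 250.0], [305.0, 290.0]]
0.015 -0.03 [[308.0, 259.0], [307.0, 301.0]]
0.015 -0.04 [[310.0, 269.0], [309.0, 313.0]]
```

The pad tips project about 29 mm behind the nominal TCP, which puts them near z≈0.06 just now, so they skimmed over the 57 mm plate top. I'll go back and straddle about 20 mm lower, watching the force.

```bash
python3 -m crank '[[0,0,3,0,0,0,0],[-0.3,-4.5,4,0,0,0,0],[-0.6,-9,4,0,0,0,0],[-0.82,-12.6,4,0,0,0,0],[-0.82,-12.6,3,0,0,0,0]]'; python3 -m crank '[[0,0,-1,0,0,0,0],[0,0,-2.5,0,0,0,0],[0,0,-3.8,0,0,0,0],[0,0,-3.8,0,0,0,0]]'
```

```text
t: 6.05
tool_pos: [0.5677, -0.2371, 0.0647]
orientation: [[0.997, -0.076, 0.001], [-0.076, -0.997, -0.003], [0.001, 0.003, -1.0]]
contact_force: [0.0, -0.1, 0.3]
finger_gap: 0.499
grip_force: 0.0
t: 6.55
tool_pos: [0.5674, -0.2311, 0.0244]
orientation: [[0.998, -0.069, -0.003], [-0.069, -0.998, 0.001], [-0.003, -0.001, -1.0]]
contact_force: [-0.3, 0.5, -0.3]
finger_gap: 0.5
grip_force: 0.0
```

```bash
python3 -m crank '[[0,0,-0.4,0,0,0,0],[0,0,-0.8,0,0,0,-0.3],[0,0,-0.8,0,0,0,-0.3],[0,0,-0.8,0,0,0,-0.3]]'; python3 -m crank '[[0.04,0.5,0,0,0,0,-0.3],[0.07,1,0,0,0,0,-0.3],[0.14,2,0,0,0,0,-0.3],[0.21,3,0,0,0,0,-0.3]]'
python3 - <<'E'
from h import *
w=env.grab_frame("wrist");cv2.imwrite("pics/w4.png",w)
E
```

```text
t: 7.05
tool_pos: [0.5685, -0.2322, 0.0184]
orientation: [[0.998, -0.07, 0.0], [-0.07, -0.998, -0.0], [0.0, 0.0, -1.0]]
contact_force: [-1.0, 0.3, -0.1]
finger_gap: 0.35
grip_force: 0.0
t: 7.55
tool_pos: [0.5706, -0.2016, 0.0184]
orientation: [[0.998, -0.07, 0.0], [-0.07, -0.998, -0.0], [0.0, 0.0, -1.0]]
contact_force: [-0.4, -1.7, 0.8]
finger_gap: 0.35
grip_force: 1.0
```

View pics/w4.png

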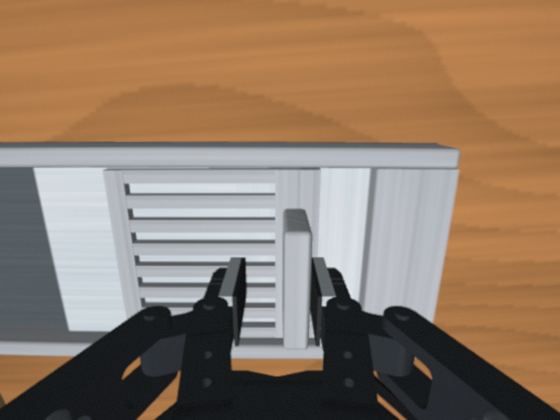

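The plate now rests against the -y pad and the grate is sliding at about 2 N. I'll lower a little more and continue.

```bash
python3 -m crank '[[0.07,1,-0.6,0,0,0,-0.3],[0.14,2,-0.6,0,0,0,-0.3],[0.21,3,-0.6,0,0,0,-0.3],[0.28,4,-0.6,0,0,0,-0.3],[0.35,5,-0.6,0,0,0,-0.3]]';python3 -m crank '[[0.06,0.8,0,0,0,0,-0.3],[0.12,1.6,0,0,0,0,-0.3],[0.18,2.4,0,0,0,0,-0.3],[0.24,3.2,0,0,0,0,-0.3],[0.28,3.8,0,0,0,0,-0.3]]'; python3 -m crank '[[0.04,0.6,0,0,0,0,-0.3],[0.08,1.2,0,0,0,0,-0.3],[0.13,1.8,0,0,0,0,-0.3],[0.17,2.4,0,0,0,0,-0.3],[0.21,2.9,0,0,0,0,-0.3]]'
```

```text
t: 8.22
tool_pos: [0.5739, -0.1512, 0.0121]
orientation: [[0.998, -0.069, -0.0], [-0.069, -0.998, 0.0], [-0.0, -0.0, -1.0]]
contact_force: [0.7, -0.8, -0.3]
finger_gap: 0.349
grip_force: 0.6
t: 8.85
tool_pos: [0.5769, -0.1135, 0.0123]
orientation: [[0.998, -0.07, 0.0], [-0.07, -0.998, 0.0], [0.0, -0.0, -1.0]]
contact_force: [-0.2, -2.4, -0.5]
finger_gap: 0.349
grip_force: 0.8
t: 9.48
tool_pos: [0.5786, -0.0842, 0.0119]
orientation: [[0.998, -0.069, -0.0], [-0.069, -0.998, 0.001], [-0.0, -0.001, -1.0]]
contact_force: [0.4, 0.0, -1.6]
finger_gap: 0.347
grip_force: 0.5
```

```bash
python3 -m crank '[[0.03,0.4,0,0,0,0,-0.3],[0.06,0.8,0,0,0,0,-0.3],[0.08,1.2,0,0,0,0,-0.3],[0.12,1.7,0,0,0,0,-0.3],[0.15,2.2,0,0,0,0,-0.3]]';python3 -m crank '[[0.01,0.2,0,0,0,0,-0.3],[0.03,0.4,0,0,0,0,-0.3]]';python3 -m crank '[[0.01,0.2,0,0,0,0,-0.3],[0.02,0.3,0,0,0,0,-0.3]]'
```

```text
t: 10.1
tool_pos: [0.5804, -0.0627, 0.0122]
orientation: [[0.998, -0.07, 0.0], [-0.07, -0.998, 0.0], [0.0, -0.0, -1.0]]
contact_force: [0.6, -0.5, -0.7]
finger_gap: 0.349
grip_force: 0.5
t: 10.35
tool_pos: [0.5807, -0.0591, 0.0122]
orientation: [[0.998, -0.07, 0.0], [-0.07, -0.998, -0.0], [0.0, 0.0, -1.0]]
contact_force: [-0.8, -1.2, -0.8]
finger_gap: 0.352
grip_force: 0.5
t: 10.6
tool_pos: [0.5809, -0.056, 0.0122]
orientation: [[0.998, -0.07, 0.0], [-0.07, -0.998, 0.0], [0.0, -0.0, -1.0]]
contact_force: [0.1, -0.9, -0.7]
finger_gap: 0.348
grip_force: 0.5
```

```bash
python3 - <<'E'
from h import *
w=env.grab_frame("wrist");cv2.imwrite("pics/w5.png",w)
E
```

```text
(no output)
```

View pics/w5.png

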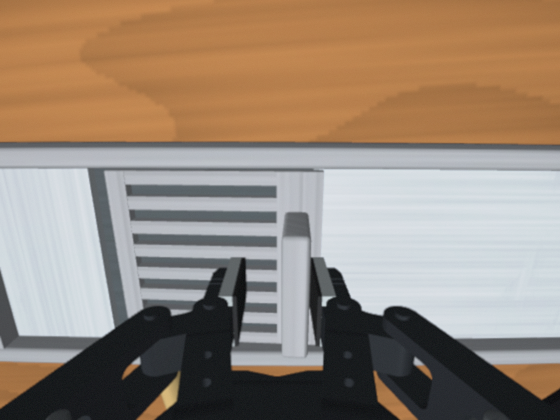

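The far gap at x of 90 to 105 is about 7 mm, so a little more travel is needed. I'll continue in fine steps.

```bash
for i in 1 ; do python3 -m crank '[[0.01,0.1,0,0,0,0,-0.3],[0.02,0.2,0,0,0,0,-0.3],[0.02,0.3,0,0,0,0,-0.3]]'; done | egrep 'tool_pos|force'; python3 -m crank '[[0.01,0.1,0,0,0,0,-0.3],[0.01,0.15,0,0,0,0,-0.3]]'| egrep 'tool_pos|force'; python3 -m crank '[[0.01,0.1,0,0,0,0,-0.3],[0.01,0.15,0,0,0,0,-0.3]]'| egrep 'tool_pos|force'
```

```text
tool_pos: [0.5811, -0.0531, 0.0122]
contact_force: [0.2, -0.7, -0.2]
grip_force: 0.5
tool_pos: [0.5812, -0.0515, 0.0122]
contact_force: [-0.0, -1.3, 0.1]
grip_force: 0.5
tool_pos: [0.5813, -0.05, 0.0122]
contact_force: [-0.2, -0.9, -0.0]
grip_force: 0.6
```

```bash
python3 -m crank '[[0,0.1,0,0,0,0,-0.3],[0,0.1,0,0,0,0,-0.3]]'| egrep 'tool_pos|force'; python3 -m crank '[[0.01,0.1,0,0,0,0,-0.3],[0.01,0.1,0,0,0,0,-0.3]]'| egrep 'tool_pos|force'
python3 - <<'E'
from h import *
w=env.grab_frame("wrist");cv2.imwrite("pics/w6.png",w);g=cv2.cvtColor(w,cv2.COLOR_BGR2GRAY)
g5=cv2.cvtColor(cv2.imread("pics/w5.png"),cv2.COLOR_BGR2GRAY)
for im in(g5,g):
  for r in (178,200): print(r,"far",im[r,80:125:2].tolist(),"rear",im[r,300:336:2].tolist())
  print("col295",im[205:225].astype(int)[:,295].tolist())
E
```

```text
tool_pos: [0.5813, -0.0489, 0.0122]
contact_force: [0.4, -1.3, -0.1]
grip_force: 0.4
tool_pos: [0.5813, -0.0484, 0.0122]
contact_force: [-0.5, -1.6, -0.8]
grip_force: 1.1
178 far [216, 216, 217, 220, 200, 96, 94, 93, 97, 96, 96, 96, 115, 185, 187, 186, 187, 188, 186, 177, 180, 184, 173] rear [181, 181, 193, 188, 189, 188, 189, 190, 181, 178, 181, 185, 216, 224, 223, 223, 223, 223]
200 far [221, 221, 216, 214, 217, 221, 168, 92, 94, 94, 97, 98, 97, 97, 135, 189, 185, 187, 189, 189, 183, 178, 181] rear [180, 184, 192, 189, 189, 190, 190, 188, 180, 180, 184, 194, 224, 224, 223, 223, 223, 223]
col295 [190, 190, 191, 191, 189, 189, 168, 126, 100, 94, 95, 98, 98, 97, 99, 97, 95, 96, 97, 100]
178 far [212, 212, 211, 213, 214, 219, 219, 216, 212, 214, 216, 214, 188, 183, 184, 186, 184, 184, 176, 177, 180, 176, 183] rear [180, 188, 184, 185, 187, 186, 185, 178, 177, 182, 162, 100, 95, 108, 176, 221, 222, 220]
200 far [217, 212, 211, 214, 211, 213, 215, 221, 219, 216, 212, 213, 216, 207, 187, 185, 184, 184, 185, 182, 176, 177, 180] rear [184, 190, 186, 187, 186, 188, 181, 175, 180, 182, 124, 94, 97, 146, 212, 223, 221, 222]
col295 [186, 189, 183, 154, 117, 97, 94, 92, 95, 96, 96, 97, 94, 95, 95, 97, 99, 97, 95, 98]
```

The far gap has closed and a gap of about 3.5 mm has opened behind, with the plate lower than before. The grate has dropped in, so I'll centre the fingers, lift away and check from above.

```bash
python3 -m crank '[[-0.06,-0.8,0,0,0,0,-0.3],[-0.06,-0.8,0,0,0,0,0],[-0.06,-0.8,0,0,0,0,0],[-0.06,-0.8,3,0,0,0,0],[-0.06,-0.8,8,0,0,0,0]]'; python3 -m crank '[[-0.5,-4,6,0,0,0,0],[-0.5,-4,11,0,0,0,0.5],[-0.5,-4,11,0,0,0,0.5]]'
python3 - <<'E'
from h import *
print(env.get_obs()["tool_pos"])
w=env.grab_frame("wrist");cv2.imwrite("pics/w7.png",w)
g=cv2.cvtColor(w,cv2.COLOR_BGR2GRAY)
o=np.array([.5793,-.0658,0]);a=np.radians(4.1);ey=np.array([np.sin(a),np.cos(a),0]);ex=np.array([ey[1],-ey[0],0])
c=env.camera_info("wrist");ob=env.get_obs();T=np.eye(4);T[:3,:3]=ob["orientation"];T[:3,3]=ob["tool_pos"];M=np.linalg.inv(T@np.array(c["tool_from_camera"]))
for x in(.045,0,-.045):
  s=np.arange(-.03,.125,.001);P=o+np.outer(s,ey)+x*ex;P[:,2]=.016
  uv=cv2.projectPoints(P,cv2.Rodrigues(M[:3,:3])[0],M[:3,3],np.array(c["camera_matrix"]),np.array(c["D"]))[0]
  v=cv2.remap(g,uv.astype(np.float32),None,cv2.INTER_LINEAR).ravel();print(x,[(int(round(q*1000)),int(b)) for q,b in zip(s,v) if q<.012 or q>.09])
E
```

```text
t: 12.7
tool_pos: [0.5792, -0.0555, 0.0912]
orientation: [[0.998, -0.069, -0.004], [-0.069, -0.998, 0.001], [-0.004, -0.001, -1.0]]
contact_force: [0.7, 0.2, -0.3]
finger_gap: 0.499
grip_force: 0.0
t: 13.08
tool_pos: [0.5787, -0.097, 0.2082]
orientation: [[0.997, -0.071, 0.01], [-0.071, -0.997, -0.001], [0.01, 0.001, -1.0]]
contact_force: [0.3, -0.3, 0.2]
finger_gap: 0.749
grip_force: 0.0
[ 0.57865828 -0.09698464  0.20815158]
0.045 [(-30, 224), (-29, 224), (-28, 224), (-27, 225), (-26, 224), (-25, 224), (-24, 225), (-23, 225), (-22, 224), (-21, 224), (-20, 225), (-19, 224), (-18, 224), (-17, 225), (-16, 224), (-15, 224), (-14, 225), (-13, 225), (-12, 225), (-11, 225), (-10, 218), (-9, 188), (-8, 131), (-7, 101), (-6, 107), (-5, 139), (-4, 174), (-3, 183), (-2, 183), (-1, 185), (0, 189), (1, 190), (2, 189), (3, 190), (4, 190), (5, 189), (6, 184), (7, 186), (8, 189), (9, 190), (10, 190), (11, 189), (90, 182), (91, 181), (92, 180), (93, 179), (94, 179), (95, 180), (96, 179), (97, 178), (98, 183), (99, 185), (100, 185), (101, 186), (102, 185), (103, 190), (104, 206), (105, 222), (106, 22
[... 1294 characters left out ...]
15, 226), (-14, 226), (-13, 226), (-12, 226), (-11, 226), (-10, 224), (-9, 201), (-8, 147), (-7, 110), (-6, 114), (-5, 147), (-4, 182), (-3, 192), (-2, 192), (-1, 193), (0, 196), (1, 197), (2, 196), (3, 196), (4, 196), (5, 192), (6, 188), (7, 191), (8, 193), (9, 195), (10, 195), (11, 194), (90, 119), (91, 118), (92, 119), (93, 127), (94, 147), (95, 174), (96, 186), (97, 188), (98, 190), (99, 193), (100, 194), (101, 193), (102, 194), (103, 192), (104, 194), (105, 208), (106, 218), (107, 222), (108, 223), (109, 225), (110, 226), (111, 226), (112, 226), (113, 226), (114, 225), (115, 224), (116, 224), (117, 226), (118, 228), (119, 227), (120, 226), (121, 226), (122, 226), (123, 226), (124, 226)]
```

The grate is home: its edges are at -4.5 and 104.5 mm, inside well edges of -9 and 105 mm. Next is the bottle, which I'll approach high and measure with the wrist camera.

```bash
python3 -m crank '[[0,2,4,0,0,0,0.3],[-0.5,8,8,0,0,0,0.3],[-1,14,9,0,0,0,0.3],[-1.5,20,9,0,0,0,0.3],[-2,26,9,0,0,0,0.3]]'|grep tool; python3 -m crank '[[-0.5,6,0,0,0,0,0.3],[-1,12,0,0,0,0,0.3],[-1.2,16.3,0,0,0,0,0.3],[-1.2,16.3,0,0,0,0,0.3],[-1.2,16.3,0,0,0,0,0.3]]'
cat >> h.py <<'E'
from scipy.optimize import least_squares
def wristRt():
    c=env.camera_info("wrist");o=env.get_obs();T=np.eye(4);T[:3,:3]=o["orientation"];T[:3,3]=o["tool_pos"]
    M=np.linalg.inv(T@np.array(c["tool_from_camera"]));return M[:3,:3],M[:3,3],np.array(c["camera_matrix"]),np.array(c["D"])
E
python3 - <<'E'
from h import *
R,t,K,D=wristRt()
w=env.grab_frame("wrist");cv2.imwrite("pics/w8.png",w)
a=np.linspace(0,2*np.pi,40)
def mask(x,y):
    pp=[]
    for q,z in((.031,0),(.031,.105),(.014,.148),(.014,.19)):
        pp.append(cv2.projectPoints(np.c_[x+q*np.cos(a),y+q*np.sin(a),0*a+z],cv2.Rodrigues(R)[0],t,K,D)[0].reshape(-1,2))
    return pp
print(env.tcp_to_grasp,env.get_obs()["tool_pos"])
for r in env.trace("wrist","stubby"):
    m=r["pixels"];print(r["score"],r["extent"],m.sum())
p=mask(.5465,.3255)
for q in p: print(q.min(0).round(),q.max(0).round())
E
```

```text
tool_pos: [0.555, 0.1634, 0.291]
t: 14.38
tool_pos: [0.5436, 0.324, 0.2907]
orientation: [[0.998, -0.069, -0.002], [-0.069, -0.998, -0.001], [-0.002, 0.002, -1.0]]
contact_force: [0.3, -0.6, 0.8]
finger_gap: 0.648
grip_force: 0.0
0.0187 [0.54416515 0.32306065 0.29114559]
0.79 [242.4, 141.9, 301.5, 215.2] 3045
0.25 [395.5, 72.3, 558.8, 169.0] 11246
[252. 142.] [297. 186.]
[246. 152.] [302. 207.]
[259. 175.] [288. 203.]
[257. 185.] [290. 217.]
```

View pics/w8.png

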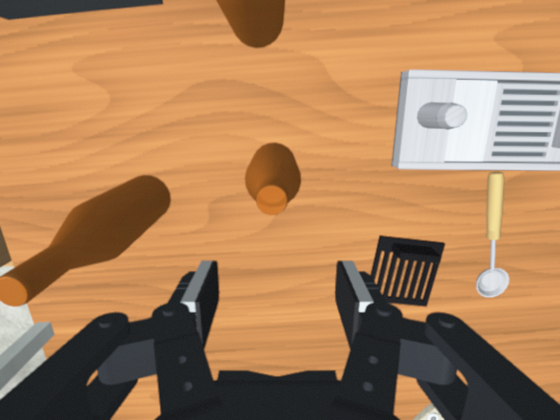

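The stubby's mouth is at (272,199), which puts it at about (0.548, 0.327), clear of its neighbours. I'll descend onto the neck.

```bash
python3 -m crank '[[0.4,0.4,-4,0,0,0,0.3],[0.4,0.4,-9,0,0,0,0.3],[0.4,0.4,-12,0,0,0,0.3],[0.4,0.4,-12,0,0,0,0.3]]'|egrep 'tool|force'; python3 -m crank '[[0,0,-1.5,0,0,0,0.3],[0,0,-3,0,0,0,0.3],[0,0,-4,0,0,0,0.3],[0,0,-4,0,0,0,0.3]]'
```

```text
tool_pos: [0.5473, 0.3255, 0.1696]
contact_force: [0.5, 0.4, 0.2]
grip_force: 0.0
t: 15.48
tool_pos: [0.5475, 0.3278, 0.1312]
orientation: [[0.998, -0.07, -0.001], [-0.07, -0.998, -0.001], [-0.001, 0.001, -1.0]]
contact_force: [0.4, 0.7, 0.7]
finger_gap: 0.648
grip_force: 0.0
```

```bash
python3 -m crank '[[0,0,0,0,0,0,-0.2],[0,0,0,0,0,0,-0.5],[0,0,0,0,0,0,-0.6],[0,0,0,0,0,0,-0.6],[0,0,0,0,0,0,-0.6]]' 35; python3 -m crank '[[0,0,0,0,0,0,-0.6],[0,0,0.5,0,0,0,-0.6],[0,0,1,0,0,0,-0.6],[0,0,1,0,0,0,-0.6]]'
```

```text
t: 16.1
tool_pos: [0.5484, 0.3283, 0.1329]
orientation: [[0.998, -0.07, 0.001], [-0.07, -0.998, 0.001], [0.001, -0.001, -1.0]]
contact_force: [-0.5, -1.9, 5.3]
finger_gap: 0.316
grip_force: 35.6
t: 16.6
tool_pos: [0.5479, 0.3281, 0.1422]
orientation: [[0.998, -0.07, -0.0], [-0.07, -0.998, 0.0], [-0.0, -0.0, -1.0]]
contact_force: [0.4, 0.3, -3.5]
finger_gap: 0.314
grip_force: 34.8
```

```bash
python3 -m crank '[[0,0,2,0,0,0,-0.6],[0,0,5,0,0,0,-0.6],[0,0,9,0,0,0,-0.6],[0,0,12.5,0,0,0,-0.6],[0,-1,14,0,0,0,-0.6]]'|egrep 'tool|force'
python3 -m crank '[[0.2,-2,0,0,0,0,-0.6],[0.6,-5,0,0,0,0,-0.6],[1,-8.5,0,0,0,0,-0.6],[1.4,-12,0,0,0,0,-0.6],[1.8,-15.5,0,0,0,0,-0.6]]'|egrep 'tool|force'
python3 -m crank '[[0.4,-3.5,0,0,0,0,-0.6],[0.8,-7,0,0,0,0,-0.6],[1.2,-10.5,0,0,0,0,-0.6],[1.5,-13.5,0,0,0,0,-0.6],[1.7,-15.5,0,0,0,0,-0.6]]'|egrep 'tool|force'
python3 -m crank '[[0,-0.5,0,0,0,0,-0.6],[0,-0.9,0,0,0,0,-0.6],[0,-0.9,0,0,0,0,-0.6],[0,-0.9,0,0,0,0,-0.6]]'
```

```text
tool_pos: [0.548, 0.3192, 0.2841]
contact_force: [-0.9, 0.5, -4.1]
grip_force: 35.2
tool_pos: [0.5654, 0.1594, 0.2797]
contact_force: [0.4, -0.6, -4.3]
grip_force: 35.2
tool_pos: [0.5819, 0.0043, 0.2802]
contact_force: [0.1, -0.4, -3.8]
grip_force: 35.2
t: 18.98
tool_pos: [0.583, 0.0003, 0.2823]
orientation: [[0.998, -0.068, 0.0], [-0.068, -0.998, 0.0], [0.0, -0.0, -1.0]]
contact_force: [-0.0, 0.8, -4.3]
finger_gap: 0.311
grip_force: 35.2
```

```bash
python3 - <<'E'
from h import *
o=np.array([.5793,-.0658,0])
a=np.linspace(0,2*np.pi,40)
def bot(x,y,tx,ty,z0):
    return np.vstack([np.c_[x+tx*z+q*np.cos(a),y+ty*z+q*np.sin(a),0*a+z+z0] for q,z in((.031,0),(.031,.105))])
for cam in("scene","top","wrist"):
    if cam=="wrist": R,t,K,D=wristRt()
    else:
        i=env.camera_info(cam);R,t,K,D=[np.array(i[k]) for k in("R","t","camera_matrix","D")]
    f=env.grab_frame(cam);cv2.imwrite(f"pics/c_{cam}.png",f)
    for r in env.trace(cam,"stubby")[:2]:
        m=r["pixels"].astype(np.uint8);ys,xs=np.nonzero(m)
        p=cv2.projectPoints(bot(.583,0,0,0,.15),cv2.Rodrigues(R)[0],t,K,D)[0].reshape(-1,2)
        H=cv2.convexHull(p.astype(np.float32))
        print(cam,round(r["score"],2),np.round(r["extent"]),"pred",p.min(0).round(),p.max(0).round(), "axis",cv2.fitLine(np.c_[xs,ys].astype(np.float32),cv2.DIST_L2,0,.01,.01).ravel().round(2))
    ax=cv2.projectPoints(np.array([[.583,0,.15],[.583,0,.3]]),cv2.Rodrigues(R)[0],t,K,D)[0].reshape(-1,2);print(ax.round(1).tolist())
E
```

```text
scene 0.77 [266. 142. 289. 202.] pred [266. 161.] [288. 201.] axis [ 7.0000e-02 -1.0000e+00  2.7717e+02  1.7692e+02]
[[276.6, 192.7], [277.3, 156.9]]
[[292.8, 204.5], [293.6, 199.5]]
wrist 0.82 [226. 165. 323. 345.] pred [226. 162.] [324. 280.] axis [  0.     1.   276.52 251.79]
[[275.3, 195.0], [274.4, 268.7]]
```

The prediction and the detections agree within about 1 to 3 px, and the bottle is vertical. I'll lower it.

```bash
python3 -m crank '[[0,-0.1,-3,0,0,0,-0.6],[0,-0.1,-6,0,0,0,-0.6],[0,-0.1,-9,0,0,0,-0.6],[0,-0.1,-11,0,0,0,-0.6],[0,-0.1,-12,0,0,0,-0.6]]'|egrep 'tool|force'; python3 -m crank '[[0,0,-0.2,0,0,0,-0.6],[0,0,-0.4,0,0,0,-0.6],[0,0,-0.6,0,0,0,-0.6],[0,0,-0.6,0,0,0,-0.6]]'|egrep 'tool|force';
```

```text
tool_pos: [0.5824, -0.002, 0.1609]
contact_force: [-0.1, -0.4, -4.1]
grip_force: 35.2
tool_pos: [0.5831, -0.0019, 0.1564]
contact_force: [0.3, -0.8, -4.4]
grip_force: 35.2
```

```bash
for i in 1; do python3 -m crank '[[0,0,-0.2,0,0,0,-0.6],[0,0,-0.4,0,0,0,-0.6],[0,0,-0.4,0,0,0,-0.6]]'|egrep 'tool|force'; python3 -m crank '[[0,0,-0.1,0,0,0,-0.6],[0,0,-0.2,0,0,0,-0.6],[0,0,-0.2,0,0,0,-0.6]]'|egrep 'tool|force';python3 -m crank '[[0,0,-0.1,0,0,0,-0.6],[0,0,-0.1,0,0,0,-0.6]]'|egrep 'tool|force';python3 -m crank '[[0,0,-0.1,0,0,0,-0.6],[0,0,-0.1,0,0,0,-0.6]]'|egrep 'tool|force'; done
```

```text
tool_pos: [0.5828, -0.0019, 0.1519]
contact_force: [-0.1, 0.4, -5.1]
grip_force: 35.2
tool_pos: [0.5829, -0.0019, 0.1501]
contact_force: [-0.3, -0.7, -4.3]
grip_force: 35.2
tool_pos: [0.5829, -0.0019, 0.1491]
contact_force: [-0.3, -0.2, -4.1]
grip_force: 35.2
tool_pos: [0.5833, -0.0019, 0.1489]
contact_force: [-1.3, 0.3, 0.8]
grip_force: 35.7
```

It has touched down. I'll release and retreat.

```bash
python3 -m crank '[[0,0,0,0,0,0,-0.3],[0,0,0,0,0,0,-0.1],[0,0,0,0,0,0,0.2],[0,0,0,0,0,0,0.3],[0,0,0,0,0,0,0.3]]' 20|egrep 'tool|force|gap'; python3 -m crank '[[0,0,1.5,0,0,0,0.3],[0,0,4,0,0,0,0.3],[0,0,8,0,0,0,0.3],[0,0,13,0,0,0,0.3],[0,0,14,0,0,0,0.3]]'|egrep 'tool|force|gap'
python3 - <<'E'
from h import *
o=np.array([.5793,-.0658,0]);aa=np.radians(4.1);ey=np.array([np.sin(aa),np.cos(aa),0]);ex=np.array([ey[1],-ey[0],0])
a=np.linspace(0,2*np.pi,40)
C=[]
for cam in("scene","wrist"):
    if cam=="wrist": R,t,K,D=wristRt()
    else:
        i=env.camera_info(cam);R,t,K,D=[np.array(i[k]) for k in("R","t","camera_matrix","D")]
    f=env.grab_frame(cam);cv2.imwrite(f"pics/d_{cam}.png",f)
    def ext(v):
        P=np.vstack([np.c_[v[0]+q*np.cos(a),v[1]+q*np.sin(a),0*a+z+.016] for q,z in((.031,0),(.031,.105),(.014,.148),(.014,.19))])
        p=cv2.projectPoints(P,cv2.Rodrigues(R)[0],t,K,D)[0].reshape(-1,2);return np.r_[p.min(0),p.max(0)]
    for r in env.trace(cam,"stubby")[:1]:
        s=least_squares(lambda v:ext(v)-r["extent"],[.583,0]);p=np.r_[s.x,0]
        print(cam,round(r["score"],2),np.round(r["extent"]),s.x.round(4),s.fun.round(1),"along",(p-o)@ey,"acr",(p-o)@ex)
# rear gap check in wrist at rows along station
g=cv2.cvtColor(cv2.imread("pics/d_wrist.png"),cv2.COLOR_BGR2GRAY)
for x in(.045,-.045):
  s=np.arange(-.014,.112,.001);P=o+np.outer(s,ey)+x*ex;P[:,2]=.016
  uv=cv2.projectPoints(P,cv2.Rodrigues(R)[0],t,K,D)[0].astype(np.float32)
  v=cv2.remap(g,uv,None,cv2.INTER_LINEAR).ravel();print(x,v[:14].tolist(),v[-14:].tolist())
E
```

```text
tool_pos: [0.583, -0.0019, 0.1482]
contact_force: [-0.4, 0.2, 0.1]
finger_gap: 0.65
grip_force: 0.0
tool_pos: [0.5846, -0.0016, 0.2936]
contact_force: [-0.2, 0.3, -0.2]
finger_gap: 0.649
grip_force: 0.0
scene 0.64 [263. 177. 284. 227.] [ 0.5761 -0.0049] [ 0.3 -0.3 -0.3  0.3] along 0.06050383674847005 acr -0.007580024171774685
wrist 0.56 [244. 149. 307. 225.] [ 0.5837 -0.0014] [ 1.9 -2.4 -1.9  1.5] along 0.06456111707863973 acr -0.00026294607998520836
0.045 [235, 235, 234, 229, 207, 166, 133, 125, 152, 180, 197, 201, 204, 205] [203, 205, 208, 207, 208, 213, 221, 229, 231, 232, 232, 234, 235, 235]
-0.045 [236, 237, 236, 233, 225, 182, 148, 129, 154, 183, 203, 209, 209, 210] [155, 186, 202, 210, 212, 212, 216, 223, 232, 234, 235, 235, 237, 238]
```

```bash
python3 -c "
from rig import env
print(env.job_done())"
```

```text
the job is handed in; nothing more can be done
None
```

I slid the grate along the channel until it dropped flush into the well, stood the stubby bottle upright in the middle of its clear area and let go, then handed the job in; my first push had skimmed over the grip plate without moving the grate, and no verdict came back.

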